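# Cover the specimen dish

## Task

At the microscope table, close the open porcelain specimen dish: pick up the flat round cover that is big enough for it, the larger of the two discs, and lay it flat and centred on the dish so that the mouth is fully covered. Lay it down gently rather than dropping it, leave the dish standing where it is, and do not disturb the small disc or the long plate.

Things in the scene. Friction and masses are not known exactly. Their poses are not given: they have to be found in the camera images.
- cover: The cover: a plain flat white porcelain disc, 60 mm in diameter and 6 mm thick, about 40 g, lying flat and loose on the cloth, the larger of the two discs. Origin: centre of its underside, z up; no lip or knob, both faces alike.
- dish: The specimen dish: a small heavy round white porcelain dish standing loose on the cloth, with three small seeds or shells in it. Outer diameter 54 mm, height 24 mm (rim flat, 9 mm wide), mouth 36 mm in diameter, inner floor 6 mm above the table; the contents stay below the rim. About 160 g. Origin: centre of its underside, z up. The cover rests flat on its rim, overhanging by 3 mm all round.
- small_disc: Bystander: a white porcelain disc 34 mm in diameter and 6 mm thick, too small for the dish, loose on the cloth. Origin: centre of its underside, z up.
- slide_plate: Bystander: a white porcelain long plate 76 x 26 mm (its x and y axes), 6 mm thick, loose on the cloth. Origin: centre of its underside, z up. The four things lie at changing places in a row across the table, at least 130 mm apart centre to centre; other table things (tray, vials, socket strip, notebook, brush) stay put more than 140 mm from the centre of any of the four.

How it is judged:
By the outcome, as a careful person would: the job done as asked, in the order asked, and still so for the second after the job is handed in, with the robot touching nothing.
It also fails if it takes over 32 s, if anything falls off the work surface, if the arm or the gripper's body presses on something with over 40 N, if the wrist force passes 120 N, or if a joint passes its speed limit or range.

## Robot

A 6-joint arm with a two-finger parallel gripper is mounted at the origin on the work surface. World frame = base frame: x ahead of the robot, y to its left, z up, the work surface at z = 0. Lengths are in m, angles in rad, forces in N, time in s.
With the tool pointing down it reaches from about 0.3 to 0.875 m from the base axis. Payload 6.4 kg.
Tool frame: the origin (TCP) lies midway between the tips of the shut fingers; the grasp point (between the pads) lies 19 mm behind it; x points along the fingers, y is the direction in which the jaws open and shut, and the axes are right-handed (so a half turn about x gives the same grasp; the last joint's range is limited). The gripper opens to 85 mm and grips with 20 to 120 N. Pads are 22 mm wide; open, the fingers measure 114 mm over their backs; the gripper's body (76 mm by 85 mm) begins 54 mm behind the grasp point. The pads swing forward as they close: fully open they stand 13 mm farther back than shut.
Start: joints at [0.984, 0.181, 1.607, -0, 1.354, -0.206], TCP at [0.214, 0.534, 0.231] pointing down, gripper open.
Joint ranges: [-2.99, 2.99], [-0.89, 2.07], [0.3, 2.58], [-1.14, 4.28], [0, 2.63], [-3.12, 3.12]. Speed limits (rad/s): [2.57, 2.57, 3.01, 3.14, 3.14, 3.14].

## Interface

Orientations are given as a unit quaternion [w, x, y, z].
In Python, from bench import ctrl gives the robot as it stands.
- The arm moves only by the tool servo_tool, never from a script. Its argument "targets" is a list of rows, each a list of 7 numbers: the turn, a rotation vector about the tool's x, y, z in rad, then the shift along the tool's x, y, z in mm, then the opening, from -1 (shut) to 1 (fully open). A call has exactly 8 rows; each row is the pose to reach, as a shift and turn from the pose measured when the call began, along the tool's axes at that moment; what a row does not reach only later rows make up. A row lasts 1/8 s, in which the tool goes at most 62.5 mm and 10.7 degrees, less where a joint would pass 70% of its speed; a pose out of reach is approached as far as the arm can. A call with a gripper value outside its range is refused whole. The fingers move at their own pace and stop on an object; the grip force is fixed at half the most. Time passes only in rows, so rows that repeat a pose let the fingers close, or fill a call up. It gives the time, the measured TCP pose, the force and the opening at its end, in the units of the state.
- ctrl.get_obs(): the state, without advancing time (a new reading comes with each control period).
- ctrl.camera(name): name is "scene" or "top" or "wrist"; returns a dict with "pixels" (480x640x3 uint8, blue, green, red), "intrinsics" (3x3 intrinsics, pixels), "D" ([k1, k2, p1, p2, k3] as OpenCV has them; the pictures are not rectified), "R" (3x3) and "t" (3): a world point X has camera coordinates R X + t; the wrist camera has in their place "tool_from_camera" (4x4, takes a point from camera to tool coordinates, whose origin is the TCP and whose axes are the tool frame's). Camera axes: x right, y down, z forward; pixel columns grow to the right and rows downward; lengths in m; the calibration is good to about 2 mm. A picture is of the moment at which its call begins: read the wrist's pose just before it. There is no depth.
- ctrl.hand_in(): hands the job in, once; it reports no verdict.
The state is a dict: "time_s": time; "q": joint angles; "dq": joint speeds; "joint_efforts": joint torques, N m; "eef_pos": TCP position; "eef_rot": TCP orientation; "wrist_force": force on the tool from outside, world axes, zero at the start; "torque": the same for the moment, N m; "opening": opening from 0.0 (shut) to 1.0 (fully open).
Only numpy, scipy, OpenCV 4.12 (cv2) and the standard library are available. Lean on these libraries where they do the work, as an engineer would, in place of code of your own. Each camera call takes 0.05 s, during which the arm holds its last target.

## Working session

There is one attempt and no reset: what is moved stays moved. The work goes in short steps, Python scripts to look and compute and a tool call to move; the robot and the scene stay as the last step left them, time stands still between calls to the robot, and variables do not carry over. Pictures are saved under pics/ and viewed, and the job is handed in when it is done.

Besides the shell and the picture viewer there is one more tool, called in YAML: its name, and indented under it one key for each argument. servo_tool: Moves the arm, as the interface text tells. Its arguments: {"type":"object","properties":{"targets":{"type":"array","items":{"type":"array","items":{"type":"number"}}}},"required":["targets"]}

```bash
ls; mkdir -p pics
python3 - <<'E'
from bench import ctrl
import cv2
o=ctrl.get_obs();print(o)
for n in("top","scene","wrist"):
    c=ctrl.camera(n);cv2.imwrite(f"pics/{n}0.png",c["pixels"])
    print(n,{k:v for k,v in c.items() if k!="pixels"})
E
```

```text
pics
{'time_s': 0.0, 'q': array([ 9.83687687e-01,  1.81570821e-01,  1.60799603e+00,  7.36736290e-06,
        1.35381031e+00, -2.06279156e-01]), 'dq': array([ 1.37018546e-05, -2.13943356e-03,  1.26265619e-04, -8.72627502e-04,
       -2.42390567e-04, -9.59765364e-04]), 'joint_efforts': array([-7.75508415e-04, -4.44880700e+01, -3.51330078e+01, -3.63065274e-04,
        9.18249803e-03, -8.94186570e-06]), 'eef_pos': array([0.21338031, 0.53334761, 0.23037321]), 'eef_rot': array([ 0.69407991,  0.13325094,  0.69457214, -0.13441282]), 'wrist_force': array([-0.41232848, -0.65496712,  0.60746319]), 'torque': array([-0.03584595,  0.0217739 ,  0.00606583]), 'opening': 0.9988605005201654}
top {'intrinsics': array([[520.81158043,   0.        , 320.95544175],
       [  0.        , 520.81158043, 239.72289845],
       [  0.        ,   0.        ,   1.        ]]), 'D': array([0.0014371, 0.       , 0.       , 0.       , 0.       ]), 'R': array([[-0.00651319, -0.99982531,  0.01751962],
       [-0.99169548,  0.00420787, -0.12853936],
       [ 0.12844318, -0.01821133, -0.99154964]]), 't': array([-0.01124486
[... 395 characters left out ...]
, -0.47413634, -0.79034624]]), 't': array([ 0.42325492, -0.24149141,  1.25338984])}
wrist {'intrinsics': array([[370.63851201,   0.        , 312.84381867],
       [  0.        , 370.63851201, 239.65509095],
       [  0.        ,   0.        ,   1.        ]]), 'D': array([-0.01276764,  0.        ,  0.        ,  0.        ,  0.        ]), 'tool_from_camera': array([[ 5.43057151e-05, -2.82593882e-01,  9.59239644e-01,
        -1.43260466e-01],
       [ 9.99999782e-01,  6.47030726e-04,  1.34003241e-04,
        -2.76576311e-04],
       [-6.58526020e-04,  9.59239427e-01,  2.82593856e-01,
        -7.20844071e-02],
       [ 0.00000000e+00,  0.00000000e+00,  0.00000000e+00,
         1.00000000e+00]])}
```

View pics/top0.png

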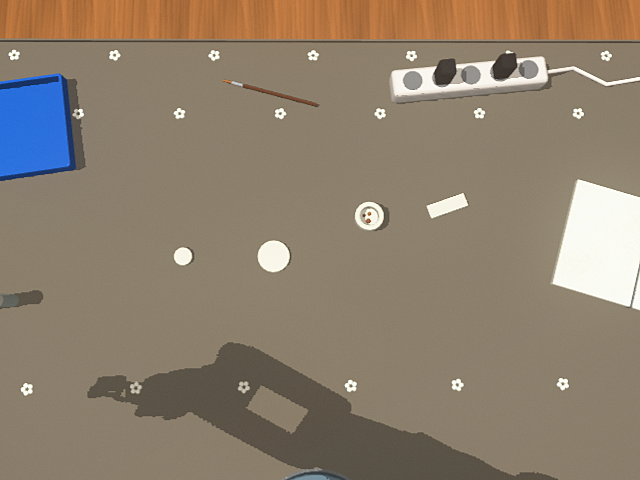

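View pics/scene0.png

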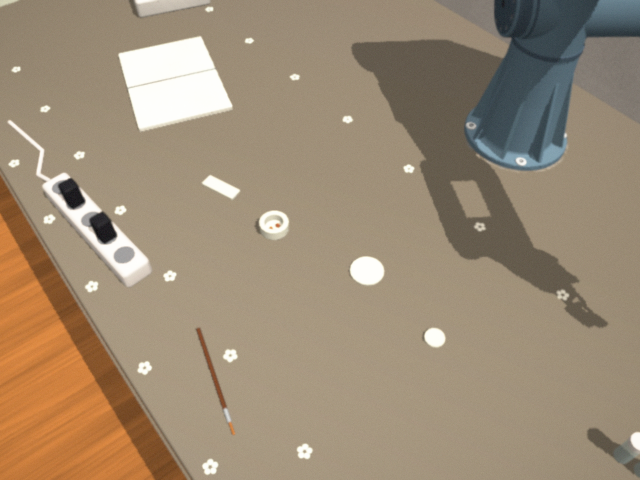

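View pics/wrist0.png

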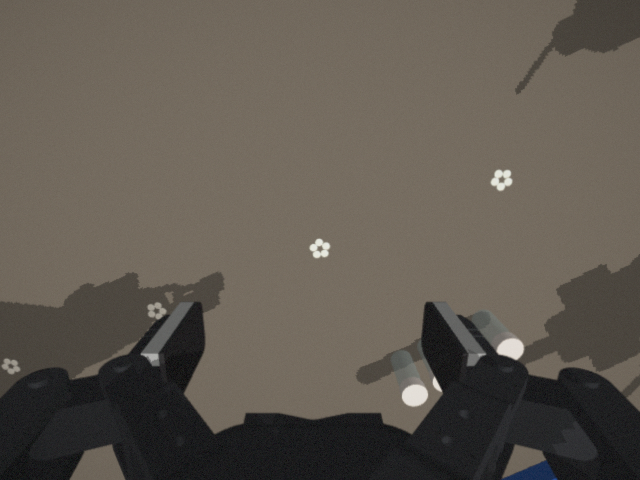

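Top view: the small disc is at (183,256), the cover at (274,256), the open dish with seeds at (369,216) and the plate at (447,206). In the scene view the cover is at (367,270) and the dish at (274,225). The wrist view shows no target yet. Next I measure them.

```bash
cat > h.py <<'E'
import numpy as np,cv2
from scipy.spatial.transform import Rotation as Ro
def rot(o): w,x,y,z=o["eef_rot"]; return Ro.from_quat([x,y,z,w]).as_matrix()
def pose(c,o=None):
    if "R" in c: return c["R"],c["t"]
    T=np.eye(4);T[:3,:3]=rot(o);T[:3,3]=o["eef_pos"]
    W=np.linalg.inv(T@c["tool_from_camera"]);return W[:3,:3],W[:3,3]
def ray(c,uv,z,o=None):
    R,t=pose(c,o)
    p=cv2.undistortPoints(np.array(uv,float).reshape(-1,1,2),c["intrinsics"],c["D"]).reshape(-1,2)
    d=np.c_[p,np.ones(len(p))]@R; C=-R.T@t
    return C+d*((z-C[2])/d[:,2])[:,None]
def blobs(img,thr=170,amin=150):
    g=img.min(2); m=((g>thr)*255).astype(np.uint8)
    cs,_=cv2.findContours(m,cv2.RETR_EXTERNAL,cv2.CHAIN_APPROX_NONE)
    return [k for k in cs if cv2.contourArea(k)>amin]
def circ(P):
    A=np.c_[2*P[:,:2],np.ones(len(P))];s=np.linalg.lstsq(A,(P[:,:2]**2).sum(1),rcond=None)[0]
    return s[:2],np.sqrt(s[2]+s[:2]@s[:2])
E
python3 - <<'E'
from bench import ctrl
from h import *
for n in("top","scene"):
    c=ctrl.camera(n)
    for k in blobs(c["pixels"],150):
        m=k.reshape(-1,2).mean(0)
        if cv2.contourArea(k)>4000: continue
        for z in (.006,.024):
            x,r=circ(ray(c,k.reshape(-1,2),z)); print(n,m.round(),z,x.round(4),"D",(2000*r).round(1))
o=ctrl.get_obs();print(rot(o).round(3))
E
```

```text
top [182. 256.] 0.006 [0.5016 0.2448] D 32.1
top [182. 256.] 0.024 [0.4998 0.2404] D 31.5
top [273. 256.] 0.006 [0.5008 0.0753] D 58.2
top [273. 256.] 0.024 [0.499 0.074] D 57.1
top [369. 215.] 0.006 [ 0.577  -0.1061] D 53.2
top [369. 215.] 0.024 [ 0.5738 -0.1041] D 52.2
top [447. 205.] 0.006 [ 0.5967 -0.2558] D 57.2
top [447. 205.] 0.024 [ 0.5931 -0.251 ] D 56.2
top [508.  76.] 0.006 [ 0.6898 -0.3948] D 433.6
top [508.  76.] 0.024 [ 0.6846 -0.3875] D 425.6
scene [210. 467.] 0.006 [0.8979 0.1967] D 21.6
scene [210. 467.] 0.024 [0.8987 0.2029] D 21.1
scene [304. 451.] 0.006 [0.7788 0.2614] D 21.8
scene [304. 451.] 0.024 [0.7822 0.2662] D 21.3
scene [435. 337.] 0.006 [0.4977 0.2457] D 35.3
scene [435. 337.] 0.024 [0.5072 0.2508] D 34.5
scene [367. 270.] 0.006 [0.4968 0.0759] D 61.5
scene [367. 270.] 0.024 [0.5062 0.0847] D 60.1
scene [274. 224.] 0.006 [ 0.5639 -0.1117] D 63.4
scene [274. 224.] 0.024 [ 0.5719 -0.0989] D 62.1
scene [221. 186.] 0.006 [ 0.5916 -0.2563] D 60.8
scene [221. 186.] 0.024 [ 0.599  -0.2403] D 59.5
scene [ 77. 204.] 0.006 [ 0.7384 -0.4241] D 374.6
scene [ 77. 204.] 0.024 [ 0.7427 -0.4045] D 366.5
scene [170.   4.] 0.006 [ 0.3281 -0.9408] D 134.6
scene [170.   4.] 0.024 [ 0.3413 -0.91  ] D 131.7
[[-0.     0.372  0.928]
 [-0.001  0.928 -0.372]
 [-1.    -0.001 -0.   ]]
```

Both views agree on the cover at about (0.499, 0.0755), and the dish is near (0.573, -0.103). I'll move over the cover with the fingers partly pre-shut.

servo_tool:
  targets:
    - [0,0,0,15,-40,54,0.6]
    - [0,0,0,30,-80,109,0.6]
    - [0,0,0,45,-120,163,0.6]
    - [0,0,0,60,-160,218,0.6]
    - [0,0,0,75,-200,272,0.6]
    - [0,0,0,90,-240,327,0.6]
    - [0,0,0,105,-280,381,0.6]
    - [0,0,0,120,-319,436,0.6]

```text
time_s: 1.25
eef_pos: [0.4726, 0.1177, 0.1225]
eef_rot: [0.694, 0.134, 0.694, -0.134]
wrist_force: [1.2, 1.1, -0.1]
opening: 0.804
```

servo_tool:
  targets:
    - [0,0,0,11,-15,20,0.6]
    - [0,0,0,22,-29,40,0.6]
    - [0,0,0,22,-29,40,0.6]
    - [0,0,0,22,-29,40,0.6]
    - [0,0,0,22,-29,40,0.6]
    - [0,0,0,22,-29,40,0.6]
    - [0,0,0,22,-29,40,0.6]
    - [0,0,0,22,-29,40,0.6]

```text
time_s: 2.25
eef_pos: [0.4989, 0.0761, 0.1007]
eef_rot: [0.695, 0.134, 0.694, -0.134]
wrist_force: [-1.1, -0.2, -0.9]
opening: 0.8
```

```bash
cat > w.py <<'E'
import sys
from bench import ctrl
from h import *
o=ctrl.get_obs();c=ctrl.camera("wrist");cv2.imwrite(f"pics/{sys.argv[1]}.png",c["pixels"])
z=float(sys.argv[2])
print(o["eef_pos"].round(4),o["opening"],o["wrist_force"].round(1))
R=rot(o)
for k in blobs(c["pixels"],150,1500):
    m=k.reshape(-1,2)
    x,r=circ(ray(c,m,z,o)); d=np.r_[x-o["eef_pos"][:2],0]
    print(m.mean(0).round(),m.min(0),m.max(0),x.round(4),"D",(2000*r).round(1),"tool",(R.T@d*1000).round(1))
E
python3 w.py w1 0.006
```

```text
[0.4989 0.0761 0.1007] 0.7995576654637043 [-1.1 -0.2 -0.9]
[313. 241.] [269 199] [357 283] [0.4988 0.0762] D 58.5 tool [-0.   0.1 -0.1]
[565. 147.] [539 120] [591 174] [0.4996 0.2459] D 32.3 tool [-1.000e-01  1.579e+02 -6.240e+01]
```

View pics/w1.png

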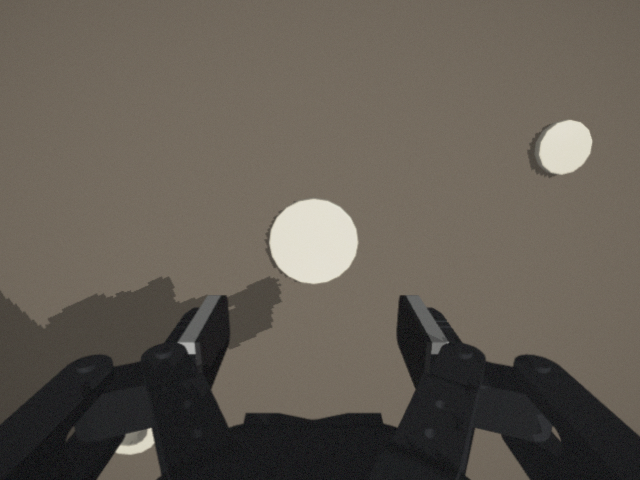

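The cover is centred at (313,241), directly under the TCP. The tips look about 8 mm behind the TCP at this opening, so I descend partway and check.

servo_tool:
  targets:
    - [0,0,0,20,0,0,0.6]
    - [0,0,0,40,0,0,0.6]
    - [0,0,0,60,0,0,0.6]
    - [0,0,0,75,0,0,0.6]
    - [0,0,0,88,0,0,0.6]
    - [0,0,0,97,0,0,0.6]
    - [0,0,0,100,0,0,0.6]
    - [0,0,0,100,0,0,0.6]

```text
time_s: 3.3
eef_pos: [0.4991, 0.0759, 0.0007]
eef_rot: [0.695, 0.134, 0.694, -0.134]
wrist_force: [-0.1, 0.3, 0.1]
opening: 0.804
```

```bash
python3 w.py w2 0.006
```

```text
[0.4991 0.0759 0.0007] 0.803531105132211 [-0.1  0.3  0.1]
[307. 291.] [242 244] [383 332] [0.4895 0.0771] D 46.1 tool [-0.  -2.5 -9.3]
```

View pics/w2.png

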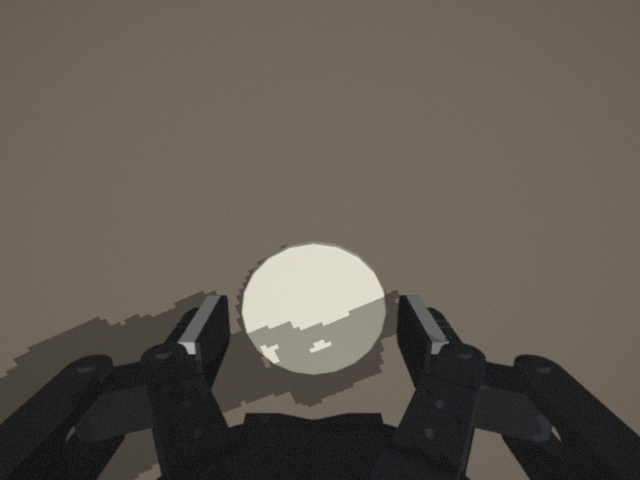

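The disc spans columns 242–387 and rows 243–376, between finger tips at columns 228 and 399. The lower part is shadowed, so I fit the lit upper arc only.

Run:
```python
from bench import ctrl
from h import *
o=ctrl.get_obs();c=ctrl.camera("wrist")
k=max(blobs(c["pixels"],150,1500),key=cv2.contourArea).reshape(-1,2)
k=k[(k[:,1]<300)]
x,r=circ(ray(c,k,.006,o));print(x,r*2000,rot(o).T@np.r_[x-o["eef_pos"][:2],0]*1000)
```

```text
[0.4981932  0.07629687] 57.352613650675266 [-0.00160945 -0.09889765 -1.22396324]
```

servo_tool:
  targets:
    - [0,0,0,1,0,0,0.6]
    - [0,0,0,2,0,0,0.6]
    - [0,0,0,3,0,0,0.6]
    - [0,0,0,4,0,0,0.6]
    - [0,0,0,4.5,0,0,0.6]
    - [0,0,0,5,0,0,0.6]
    - [0,0,0,5,0,0,0.6]
    - [0,0,0,5,0,0,0.6]

```text
time_s: 4.4
eef_pos: [0.4995, 0.0759, -0.0039]
eef_rot: [0.695, 0.134, 0.694, -0.134]
wrist_force: [-0.4, 0.7, -0.4]
opening: 0.802
```

servo_tool:
  targets:
    - [0,0,0,0.5,0,-0.5,0.55]
    - [0,0,0,1,0,-0.5,0.5]
    - [0,0,0,1,0,-0.5,0.48]
    - [0,0,0,1,0,-0.5,0.48]
    - [0,0,0,1,0,-0.5,0.48]
    - [0,0,0,1,0,-0.5,0.48]
    - [0,0,0,1,0,-0.5,0.48]
    - [0,0,0,1,0,-0.5,0.48]

```text
time_s: 5.4
eef_pos: [0.499, 0.0761, -0.0049]
eef_rot: [0.695, 0.134, 0.694, -0.134]
wrist_force: [0.3, 1.1, 0.1]
opening: 0.741
```

```bash
python3 w.py w3 0.006
```

```text
[ 0.499   0.0761 -0.0049] 0.7406146716941807 [0.3 1.1 0.1]
[306. 295.] [239 249] [384 335] [0.4888 0.0772] D 44.8 tool [-0.  -2.8 -9.9]
```

View pics/w3.png

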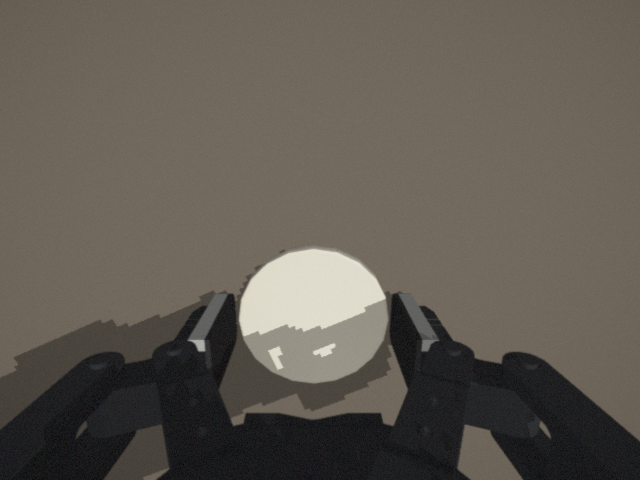

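The pads now stand just outside the disc (columns 235 and 391), with the tips about 1 mm above the cloth. Closing.

servo_tool:
  targets:
    - [0,0,0,0,0,0,0.4]
    - [0,0,0,0,0,0,0.35]
    - [0,0,0,0,0,0,0.3]
    - [0,0,0,0,0,0,0.2]
    - [0,0,0,0,0,0,0.2]
    - [0,0,0,0,0,0,0.2]
    - [0,0,0,0,0,0,0.2]
    - [0,0,0,0,0,0,0.2]

```text
time_s: 6.45
eef_pos: [0.4991, 0.0761, -0.004]
eef_rot: [0.695, 0.134, 0.694, -0.134]
wrist_force: [-4.9, -0.2, 8.3]
opening: 0.668
```

```bash
python3 w.py w4 0.006
```

```text
[ 0.4991  0.0761 -0.004 ] 0.6680810672094203 [-4.9 -0.2  8.3]
[306. 293.] [241 248] [384 334] [0.4888 0.0773] D 44.7 tool [-0.  -2.7 -9.9]
```

View pics/w4.png

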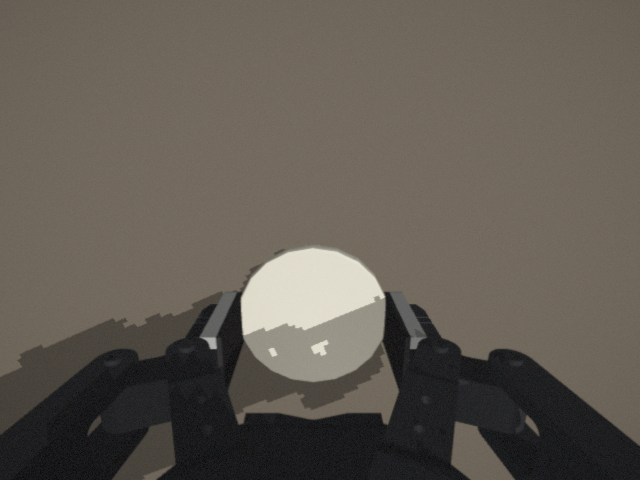

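The pads touch both edges, at columns 241 and 385, with a light cloth contact of 8 N. Lifting.

servo_tool:
  targets:
    - [0,0,0,-2,0,0,0.2]
    - [0,0,0,-6,0,0,0.2]
    - [0,0,0,-14,0,0,0.2]
    - [0,0,0,-26,0,0,0.2]
    - [0,0,0,-40,0,0,0.2]
    - [0,0,0,-54,0,0,0.2]
    - [0,0,0,-64,0,0,0.2]
    - [0,0,0,-64,0,0,0.2]

```text
time_s: 7.5
eef_pos: [0.4998, 0.0761, 0.0611]
eef_rot: [0.696, 0.134, 0.693, -0.134]
wrist_force: [-0.7, -0.0, -0.8]
opening: 0.667
```

```bash
python3 w.py w5 0.066; python3 -c "
from bench import ctrl;import cv2
c=ctrl.camera('scene');cv2.imwrite('pics/s5.png',cv2.resize(c['pixels'][120:360,200:520],None,fx=2.5,fy=2.5))"
```

```text
[0.4998 0.0761 0.0611] 0.6667314960489491 [-0.7 -0.  -0.8]
[306. 293.] [241 248] [383 335] [0.4913 0.0761] D 45.8 tool [-0.  -3.2 -7.9]
[613. 148.] [582 116] [639 180] [0.4791 0.2021] D 22.0 tool [ -0.2 109.3 -66. ]
```

View pics/w5.png

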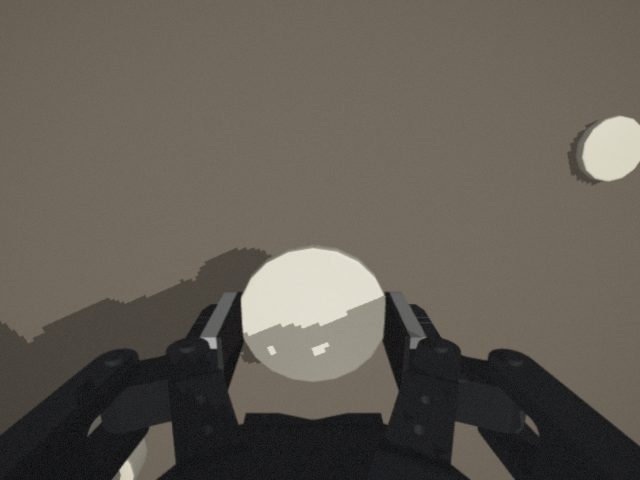

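View pics/s5.png

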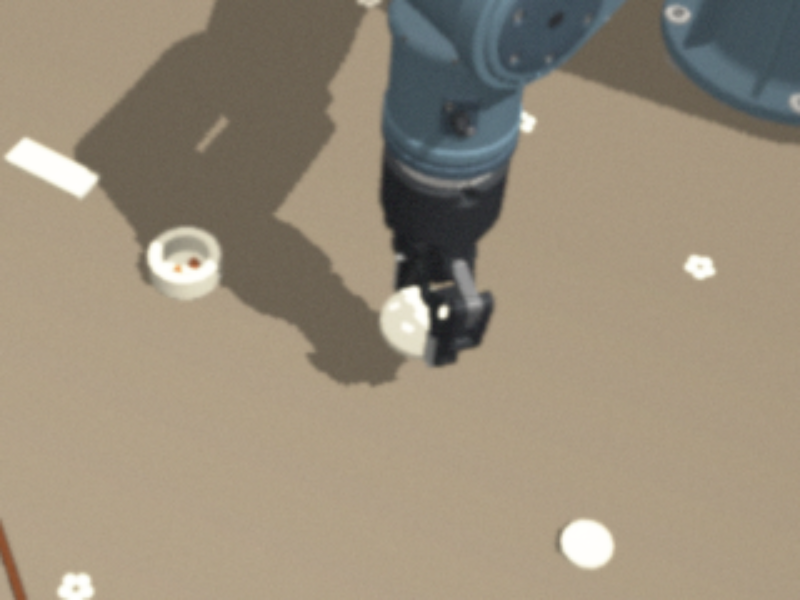

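The held cover looks unchanged in the wrist view, flat between the pads, and the other things are undisturbed. Next I move to a spot where the dish shows above the held cover.

servo_tool:
  targets:
    - [0,0,0,-8,-16,20,0.2]
    - [0,0,0,-18,-38,50,0.2]
    - [0,0,0,-30,-62,82,0.2]
    - [0,0,0,-40,-86,114,0.2]
    - [0,0,0,-50,-110,146,0.2]
    - [0,0,0,-58,-130,172,0.2]
    - [0,0,0,-58,-140,186,0.2]
    - [0,0,0,-58,-140,186,0.2]

```text
time_s: 8.6
eef_pos: [0.619, -0.1232, 0.1169]
eef_rot: [0.694, 0.134, 0.694, -0.134]
wrist_force: [-0.6, 0.7, -0.7]
opening: 0.666
```

```bash
python3 w.py w6 0.024
```

```text
[ 0.619  -0.1232  0.1169] 0.6662980609141027 [-0.6  0.7 -0.7]
[305. 293.] [241 248] [382 336] [ 0.6519 -0.1423] D 78.1 tool [-0.  -5.5 37.6]
[134. 267.] [ 89 226] [180 295] [ 0.5858 -0.2431] D 51.4 tool [  -0.  -123.7   13.8]
[314. 164.] [273 122] [356 206] [ 0.5718 -0.1036] D 52.0 tool [  0.    0.6 -51.1]
```

View pics/w6.png

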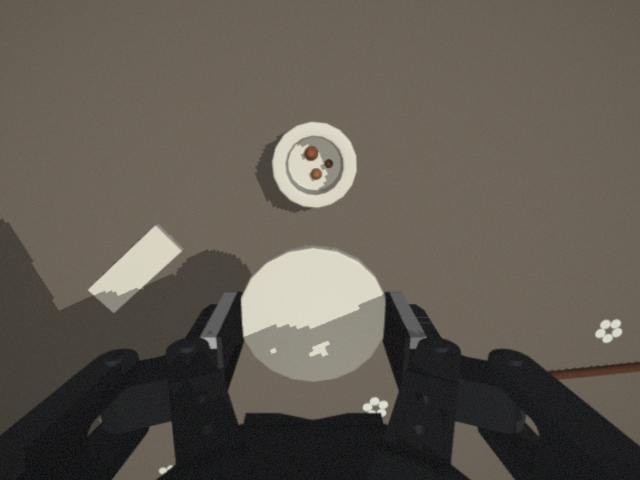

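The dish rim is at (314,164), the held cover at about (313,314), and the plate at (134,267) is undisturbed. Next I refine both centres.

Run:
```python
from bench import ctrl
from h import *
o=ctrl.get_obs();c=ctrl.camera("wrist");R=rot(o);p=o["eef_pos"]
T=lambda x:(R.T@np.r_[x-p[:2],0]*1000).round(2)
for thr in(135,150,170):
    bs=blobs(c["pixels"],thr,1500)
    for k in bs:
        k=k.reshape(-1,2)
        if abs(k[:,0].mean()-310)>15: continue
        if k[:,1].mean()<220:
            for z in(.024,): x,r=circ(ray(c,k,z,o));print(thr,"dish",T(x),r*2000)
        else:
            for lim in(280,295):
                a=k[k[:,1]<lim]; 
                for dz in(.008,.010,.012): x,r=circ(ray(c,a,p[2]+dz,o));print(thr,"cover",lim,dz,T(x),r*2000)
g=c["pixels"].min(2)
for row in (400,): pass
# lower edge of the shadowed disc along column 313
print(g[240:256,313],g[372:390,313]); 
for v in (247.5,381): print(v,[T(ray(c,[[313,v]],p[2]+dz,o)[0][:2]) for dz in(.010,)])
```

```text
135 cover 280 0.008 [-0.    0.07  1.17] 60.07888933408231
135 cover 280 0.01 [-0.    0.06  0.09] 59.191150785215015
135 cover 280 0.012 [ 0.    0.06 -0.99] 58.30341223634763
135 cover 295 0.008 [-0.   -0.04  0.93] 59.646894306284764
135 cover 295 0.01 [ 0.   -0.04 -0.14] 58.76553900854668
135 cover 295 0.012 [ 0.   -0.05 -1.22] 57.884183710819514
135 dish [  0.06  -0.09 -50.16] 52.343267391651025
150 cover 280 0.008 [-0.   -0.1   1.29] 59.97780626805398
150 cover 280 0.01 [-0.   -0.11  0.21] 59.09156134423528
150 cover 280 0.012 [ 0.   -0.11 -0.87] 58.20531642040691
150 cover 295 0.008 [-0.   -0.13  0.96] 59.37815592970085
150 cover 295 0.01 [ 0.   -0.14 -0.11] 58.500771567839536
150 cover 295 0.012 [ 0.   -0.14 -1.19] 57.62338720596639
150 dish [  0.06  -0.15 -50.13] 52.007904904447756
170 cover 280 0.008 [-0.   -0.1   1.26] 59.54643030471625
170 cover 280 0.01 [-0.   -0.1   0.18] 58.666559484612165
170 cover 280 0.012 [ 0.  -0.1 -0.9] 57.78668866451225
170 cover 295 0.008 [-0.   -0.13  0.94] 58.97521751889761
170 cover 295 0.01 [ 0.   -0.13 -0.13] 58.103787061395025
170 cover 295 0.012 [ 0.   -0.14 -1.21] 57.232356603861525
170 dish [  0.06  -0.08 -50.14] 51.56913425502526
[ 93  91  92  92  95 109 119 135 181 199 200 199 196 197 198 200] [132 133 132 134 134 132 132 132 131 118  93  91  93  90  94  91  92  91]
247.5 [array([  0.04,  -0.2 , -29.72])]
381 [array([-0.04, -0.15, 29.51])]
```

Cover offset from the TCP is about (0, 0) mm, and its height fits: top face 10 mm above the TCP. The dish is at tool (-0.1, -50.3). I go over it and descend to just above the rim.

servo_tool:
  targets:
    - [0,0,0,0,0,-15,0.2]
    - [0,0,0,5,0,-35,0.2]
    - [0,0,0,20,0,-50.3,0.2]
    - [0,0,0,42,0,-50.3,0.2]
    - [0,0,0,62,0,-50.3,0.2]
    - [0,0,0,78,0,-50.3,0.2]
    - [0,0,0,86,0,-50.3,0.2]
    - [0,0,0,88,0,-50.3,0.2]

```text
time_s: 9.7
eef_pos: [0.5713, -0.1028, 0.0284]
eef_rot: [0.694, 0.134, 0.695, -0.133]
wrist_force: [0.1, -0.0, -0.2]
opening: 0.659
```

```bash
python3 w.py w7 0.024; python3 -c "
from bench import ctrl;import cv2
c=ctrl.camera('scene');cv2.imwrite('pics/s7.png',cv2.resize(c['pixels'][165:285,190:350],None,fx=5,fy=5))
c=ctrl.camera('top');cv2.imwrite('pics/t7.png',cv2.resize(c['pixels'][150:270,290:450],None,fx=5,fy=5))
print(ctrl.get_obs()['eef_pos'])"
```

```text
[ 0.5713 -0.1028  0.0284] 0.659180752994903 [ 0.1 -0.  -0.2]
[307. 293.] [241 248] [384 334] [ 0.5673 -0.1042] D 49.5 tool [ 0.  -2.9 -3.2]
[ 0.5719668  -0.10310634  0.02944371]
```

View pics/w7.png

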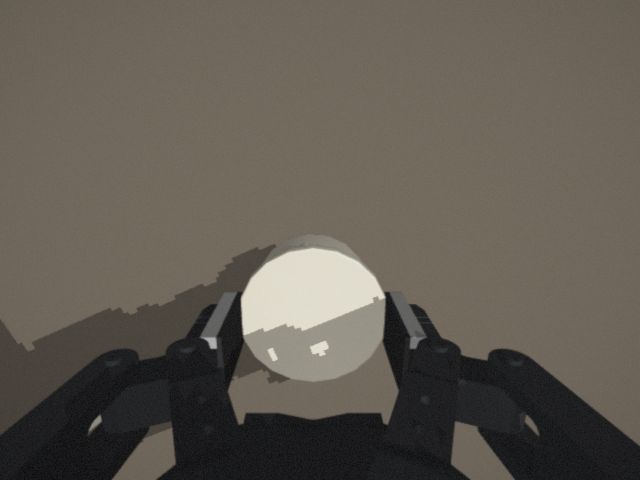

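View pics/s7.png

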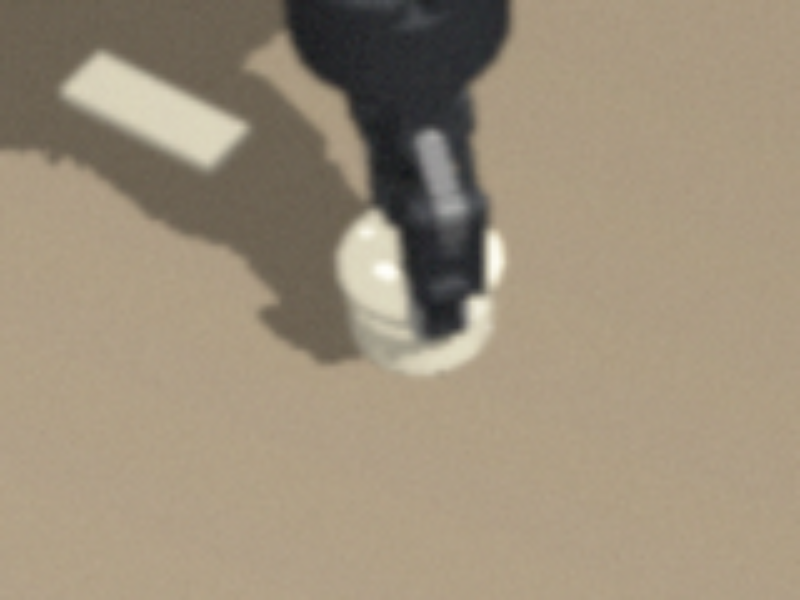

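View pics/t7.png

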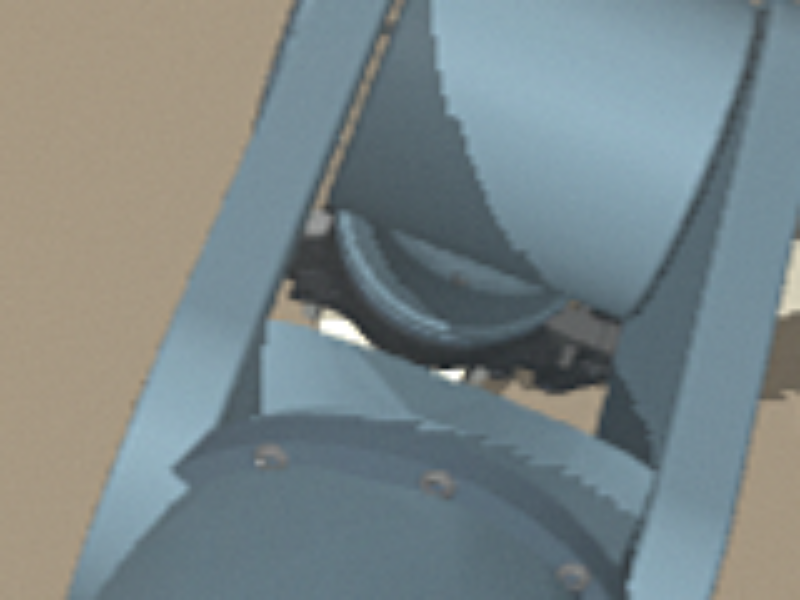

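Run:
```python
import cv2,numpy as np
a=cv2.imread('pics/w7.png');cv2.imwrite('pics/w7z.png',cv2.resize(a[225:275,260:370],None,fx=7,fy=7,interpolation=cv2.INTER_NEAREST))
print(a.min(2)[225:256,[290,313,336]].T)
```

```text
[[ 96  96  96  96  95  96  95  93  97  95  90  94  94 100 102 102 102 105
  104 107 101  98  97 102 111 124 150 194 204 205 207]
 [ 96  94  93  96  96  97  95  94  94 103 109 112 114 116 117 117 117 116
  119 113 115 123 142 187 207 208 204 204 204 205 204]
 [ 96  98  96  97  95  97  95  95  97  97  95  96  98  95 104 123 125 122
  123 124 125 125 121 120 125 140 169 204 212 208 205]]
```

View pics/w7z.png

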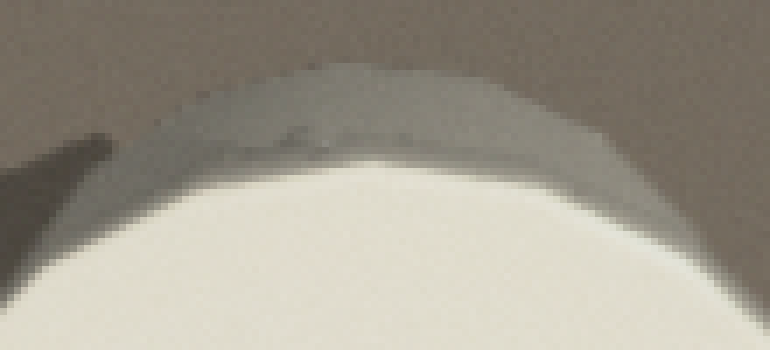

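The dish wall pokes out evenly around column 313. Cross-check: dish minus cover in the top view is (73.0, -179.4) mm, and the TCP has travelled (72.6, -179.1), so the cover is centred to well under 1 mm. Lowering to near contact.

servo_tool:
  targets:
    - [0,0,0,1.5,0,0.3,0.2]
    - [0,0,0,3,0,0.3,0.2]
    - [0,0,0,4.5,0,0.3,0.2]
    - [0,0,0,6,0,0.3,0.2]
    - [0,0,0,7,0,0.3,0.2]
    - [0,0,0,7.5,0,0.3,0.2]
    - [0,0,0,8,0,0.3,0.2]
    - [0,0,0,8,0,0.3,0.2]

```text
time_s: 10.85
eef_pos: [0.5722, -0.1032, 0.0214]
eef_rot: [0.694, 0.134, 0.695, -0.134]
wrist_force: [-0.4, 0.1, -0.2]
opening: 0.665
```

servo_tool:
  targets:
    - [0,0,0,0.3,0,0,0.2]
    - [0,0,0,0.6,0,0,0.2]
    - [0,0,0,0.9,0,0,0.2]
    - [0,0,0,1.2,0,0,0.2]
    - [0,0,0,1.3,0,0,0.2]
    - [0,0,0,1.3,0,0,0.2]
    - [0,0,0,1.3,0,0,0.2]
    - [0,0,0,1.3,0,0,0.2]

```text
time_s: 11.85
eef_pos: [0.5722, -0.1032, 0.0201]
eef_rot: [0.694, 0.134, 0.695, -0.134]
wrist_force: [1.8, 0.1, 0.1]
opening: 0.668
```

servo_tool:
  targets:
    - [0,0,0,0.2,0,0,0.2]
    - [0,0,0,0.4,0,0,0.2]
    - [0,0,0,0.6,0,0,0.2]
    - [0,0,0,0.7,0,0,0.2]
    - [0,0,0,0.7,0,0,0.2]
    - [0,0,0,0.7,0,0,0.2]
    - [0,0,0,0.7,0,0,0.2]
    - [0,0,0,0.7,0,0,0.2]

```text
time_s: 12.85
eef_pos: [0.5723, -0.1032, 0.02]
eef_rot: [0.694, 0.134, 0.695, -0.134]
wrist_force: [-2.7, -0.2, 7.2]
opening: 0.667
```

Contact at 7 N. I relieve it slightly and release slowly.

servo_tool:
  targets:
    - [0,0,0,0.2,0,0,0.3]
    - [0,0,0,0.2,0,0,0.36]
    - [0,0,0,0.2,0,0,0.4]
    - [0,0,0,0.2,0,0,0.45]
    - [0,0,0,0.2,0,0,0.5]
    - [0,0,0,0.2,0,0,0.6]
    - [0,0,0,0.2,0,0,0.7]
    - [0,0,0,0.2,0,0,0.7]

```text
time_s: 13.85
eef_pos: [0.5723, -0.1032, 0.0198]
eef_rot: [0.694, 0.134, 0.695, -0.134]
wrist_force: [0.3, 0.4, 0.3]
opening: 0.848
```

```bash
python3 w.py w8 0.030
```

```text
[ 0.5723 -0.1032  0.0198] 0.8482307946276709 [0.3 0.4 0.3]
[307. 296.] [239 248] [385 338] [ 0.563  -0.1019] D 46.1 tool [ 0.  -2.3 -9.1]
```

View pics/w8.png

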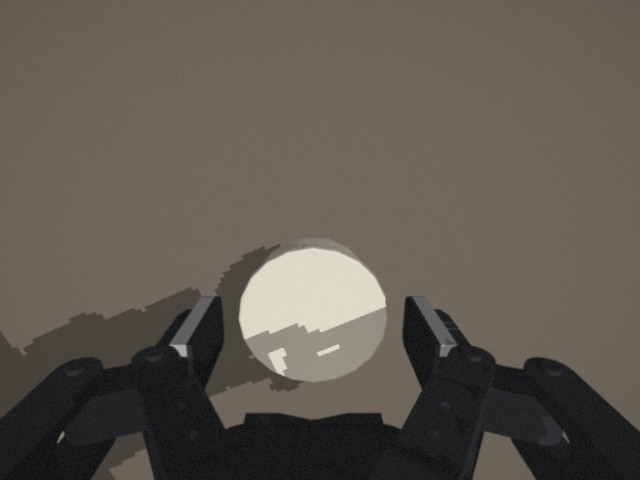

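The fingers are clear on both sides, with the inner edges at columns 222 and 404 and the disc from 239 to 387. The cover rests on the dish. I retreat straight up.

servo_tool:
  targets:
    - [0,0,0,-3,0,0,0.7]
    - [0,0,0,-10,0,0,0.7]
    - [0,0,0,-25,0,0,0.7]
    - [0,0,0,-45,0,0,0.7]
    - [0,0,0,-70,0,-10,0.7]
    - [0,0,0,-95,0,-30,0.7]
    - [0,0,0,-110,0,-45,0.7]
    - [0,0,0,-110,0,-45,0.7]

```text
time_s: 14.9
eef_pos: [0.5314, -0.0868, 0.1326]
eef_rot: [0.696, 0.133, 0.693, -0.134]
wrist_force: [0.1, -0.1, -0.5]
opening: 0.851
```

```bash
python3 w.py w9 0.030
python3 - <<'E'
from bench import ctrl
from h import *
c=ctrl.camera('scene');cv2.imwrite('pics/s9.png',cv2.resize(c['pixels'][165:285,190:350],None,fx=5,fy=5))
for k in blobs(c["pixels"],150):
    k=k.reshape(-1,2);print(k.mean(0).round(),circ(ray(c,k,.006))[0].round(4)) if 500>k[:,0].mean()>200 else 0
E
```

```text
[ 0.5314 -0.0868  0.1326] 0.8509245749339789 [ 0.1 -0.1 -0.5]
[313. 296.] [274 258] [353 333] [ 0.5724 -0.1025] D 57.6 tool [ 0.2  0.6 43.9]
[210. 467.] [0.8979 0.1967]
[304. 451.] [0.7788 0.2614]
[435. 337.] [0.4978 0.2458]
[274. 223.] [ 0.5617 -0.115 ]
[220. 187.] [ 0.594  -0.2549]
```

View pics/w9.png

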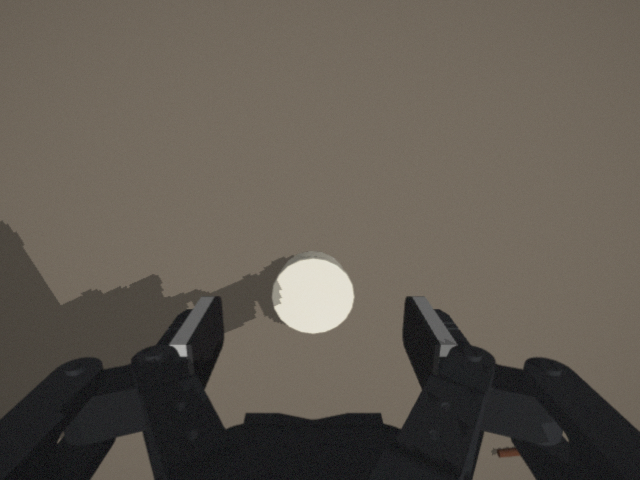

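View pics/s9.png

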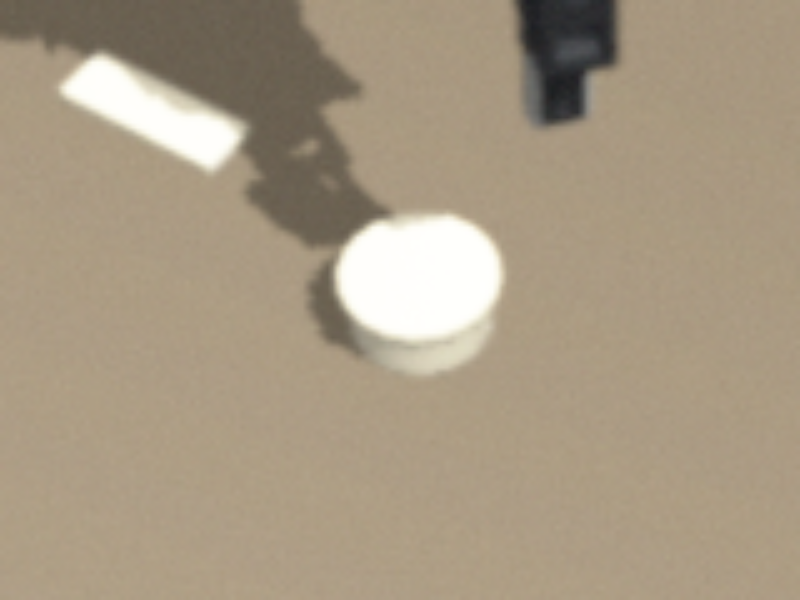

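The cover sits flat. In the scene crop it spans columns 335–503 over a wall at 350–493, so the overhang is even. Its wrist fit is (0.5724, -0.1025), against (0.5718, -0.1036) for the dish.

```bash
python3 -c "
from bench import ctrl;print(ctrl.hand_in())"
```

```text
the job is handed in; nothing more can be done
None
```

The dish is closed. I gripped the 60 mm cover across its diameter, carried it to the dish, lowered it until it touched the rim (about 7 N), released it slowly and backed off straight up. I handed in at about 15 s of the 32 s allowed.

**Centring:** the wrist camera puts the cover at (0.5724, -0.1025) and the dish, measured before placing, at (0.5718, -0.1036). That is about 1.2 mm apart, within the 3 mm overhang and the 2 mm camera calibration. In the scene picture the cover lies flat with an even overhang.

**Bystanders:** the small disc measures in the same place as at the start. The plate's fit differs by about 3 mm, which I put down to the arm's shadow falling across it, since its outline looks unchanged. Nothing came near it.

**Disagreements:** the top camera read about 2 mm further in x than the wrist camera for both the cover and the dish. The offset was the same for each, so it cancels in the placing. Just before the final lowering, the visible lower edge of the dish did not match a straight wall (about 3 mm off). I took that as a tapered or rounded foot and did not check it further.

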